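Fill the drift stand and set its knurled nut a quarter turn back

TASK

Two of the four sockets on the round drift stand are empty: first stand the two spare steel drifts from the desk in them, right down on the plate, leaving the two that are already in place where they are. Then screw the knurled nut on the centre post clockwise until it bottoms out, back it off a quarter turn, and finish while still gripping the nut there, so that I can fit the lock pin: do not let go of it. Do not push the other things on the desk about.

Things in the scene. Friction and masses are not known exactly. Their poses are not given: they have to be found in the camera images.
- stand: the drift stand, fixed to the desk: a round aluminium plate 220 mm in diameter and 12 mm thick, with an upright post in its middle and four sockets around it; origin at the centre of the plate's underside, on the desk, z up. The post is 32 mm thick up to a shoulder 72 mm above the desk, then a 20 mm thread up to 116 mm.
- nut: the round knurled steel nut on the thread of the post, 44 mm diameter, 26 mm high, already started on the thread, axis upright; origin at the centre of its underside, 72 mm above the desk when bottomed on the shoulder and 0.64 mm higher per radian unscrewed (4 mm per turn, right-hand thread); its top is about 98 to 100 mm above the desk. A small dark rib on its top points along its own x axis.
- nut_grip (a point): the point on the nut's axis at the height to grip it, 15 mm above its underside (about 87 to 89 mm above the desk)
- nut_turn (a joint): how far the nut is unscrewed, rad: 0 when it is bottomed out (hard stop on the shoulder), growing counterclockwise seen from above; screwing on is clockwise and reduces it. Starts between 1.7 and 3.0. It turns with about 0.06 N m of friction and stays where it is left.
- socket_0 (a point): one socket of the drift stand: this point is the centre of the socket's floor, on the top face of the plate, 12 mm above the desk. The socket is a steel sleeve standing on the plate, bore 24 mm, outside 36 mm, 20 mm deep (rim 32 mm above the desk); a seated drift stands on the plate with its top 76 mm above the desk. May be empty or filled; the four sockets lie 85 mm from the post's axis, a quarter turn apart.
- socket_1 (a point): one socket of the drift stand: this point is the centre of the socket's floor, on the top face of the plate, 12 mm above the desk. The socket is a steel sleeve standing on the plate, bore 24 mm, outside 36 mm, 20 mm deep (rim 32 mm above the desk); a seated drift stands on the plate with its top 76 mm above the desk. May be empty or filled; the four sockets lie 85 mm from the post's axis, a quarter turn apart.
- socket_2 (a point): one socket of the drift stand: this point is the centre of the socket's floor, on the top face of the plate, 12 mm above the desk. The socket is a steel sleeve standing on the plate, bore 24 mm, outside 36 mm, 20 mm deep (rim 32 mm above the desk); a seated drift stands on the plate with its top 76 mm above the desk. May be empty or filled; the four sockets lie 85 mm from the post's axis, a quarter turn apart.
- socket_3 (a point): one socket of the drift stand: this point is the centre of the socket's floor, on the top face of the plate, 12 mm above the desk. The socket is a steel sleeve standing on the plate, bore 24 mm, outside 36 mm, 20 mm deep (rim 32 mm above the desk); a seated drift stands on the plate with its top 76 mm above the desk. May be empty or filled; the four sockets lie 85 mm from the post's axis, a quarter turn apart.
- drift_a: a bearing drift, a plain bright steel turned plug 64 mm tall: shank 20 mm diameter (tapering to 15 mm at the foot over the lowest 5 mm) for the lower 34 mm, above it a head 25 mm diameter from 36 mm up to the flat top at 64 mm; about 0.2 kg; origin at the centre of its underside, z up along it. Stands in one of the four sockets from the start (which one varies) and stays there.
- drift_b: a bearing drift, a plain bright steel turned plug 64 mm tall: shank 20 mm diameter (tapering to 15 mm at the foot over the lowest 5 mm) for the lower 34 mm, above it a head 25 mm diameter from 36 mm up to the flat top at 64 mm; about 0.2 kg; origin at the centre of its underside, z up along it. Stands in one of the four sockets from the start (which one varies) and stays there.
- drift_c: a bearing drift, a plain bright steel turned plug 64 mm tall: shank 20 mm diameter (tapering to 15 mm at the foot over the lowest 5 mm) for the lower 34 mm, above it a head 25 mm diameter from 36 mm up to the flat top at 64 mm; about 0.2 kg; origin at the centre of its underside, z up along it. A SPARE, standing upright on the desk at the start beside the stand (right-hand side, y about -0.2 to -0.33); the two spares are interchangeable.
- drift_d: a bearing drift, a plain bright steel turned plug 64 mm tall: shank 20 mm diameter (tapering to 15 mm at the foot over the lowest 5 mm) for the lower 34 mm, above it a head 25 mm diameter from 36 mm up to the flat top at 64 mm; about 0.2 kg; origin at the centre of its underside, z up along it. A SPARE, standing upright on the desk at the start beside the stand (right-hand side, y about -0.2 to -0.33); the two spares are interchangeable.
- adapter: bystander: red plastic valve adapter standing on the desk between the two spares, 20 mm foot, 12 mm body, 32 mm tall; origin at the centre of its underside
- bb_tool: bystander: steel bottom bracket tool, a splined open cup 45 mm diameter, 24 mm tall, left of the stand on the near side; origin at the centre of its underside
- kickstand: bystander: silver aluminium kickstand, 320 mm long, 20 mm high, lying along y beyond the stand; origin on the desk near the middle of its leg
- bowl: bystander: white ceramic bowl of bolts, 104 mm across, 42 mm tall, left of the stand; origin at the centre of its underside
- wrench: bystander: steel wrench 170 mm long lying flat on the right near the robot; origin under its middle
- grease: bystander: grease jar, 64 mm diameter, 70 mm tall, at the far left; origin at the centre of its underside
- bearing: bystander: loose bearing ring lying flat at the far right of the stand, 42 mm outside, 12 mm high; origin at the centre of its underside
There are look-alikes about, which are no part of the job. Leave any blue or orange look-alike of the drift_c alone.

How it is judged:
By the outcome, as a careful person would: the job done as asked, in the order asked, and still so for the second after the job is handed in, while the arm keeps its last pose, push and grip.
It also fails if it takes over 72 s, if anything falls off the work surface, if the arm or the gripper's body presses on something with over 40 N, if the wrist force passes 120 N, or if a joint passes its speed limit or range.

ROBOT

A 6-joint arm with a two-finger parallel gripper is mounted at the origin on the work surface. World frame = base frame: x ahead of the robot, y to its left, z up, the work surface at z = 0. Lengths are in m, angles in rad, forces in N, time in s.
With the tool pointing down it reaches from about 0.3 to 0.775 m from the base axis. Payload 14.6 kg.
Tool frame: the origin (TCP) lies at the very end of the fingers, on their centre line; the grasp point (between the pads) lies 19 mm behind it; z points along the fingers, y is the direction in which the jaws open and shut (so a half turn about z gives the same grasp; the last joint's range is limited). The gripper opens to 94 mm and grips with 3 to 60 N. Pads are 16 mm wide; open, the fingers measure 119 mm over their backs; the gripper's body (75 mm by 177 mm) begins 78 mm behind the grasp point.
Start: joints at [-1.401, 0.3, 1.521, -0, 1.321, -0.067], TCP at [0.129, -0.535, 0.205] pointing down, gripper open.
Joint ranges: [-3.03, 3.03], [-0.79, 2.21], [0.23, 2.52], [-1.04, 4.18], [0, 3.07], [-2.55, 2.55]. Speed limits (rad/s): [2.22, 2.22, 2.57, 3.14, 3.14, 3.14].

INTERFACE

Orientations are given as [roll, pitch, yaw] about the fixed x, y, z axes, in that order (R = Rz(yaw) Ry(pitch) Rx(roll)).
In Python, from station import status, camera, ctrl gives the robot as it stands. The module is installed in compiled form; this text tells all that it offers.
- The arm moves only by the shell command python3 -m jog 'ROWS' [FORCE]. ROWS is JSON, a list of rows, each a list of 7 numbers: the shift along the tool's x, y, z each as a share of 1000 mm, from -1 to 1, then the turn, a rotation vector about the tool's x, y, z each as a share of pi/2 rad, from -1 to 1, then the opening, from -1 (shut) to 1 (fully open), so that 0 is half open. A call has 1 to 20 rows; each row is the pose to reach, as a shift and turn from the pose measured when the call began, along the tool's axes at that moment; what a row does not reach only later rows make up. A row lasts 1/10 s, in which the tool goes at most 50 mm and 8.59 degrees, less where a joint would pass 70% of its speed; a pose out of reach is approached as far as the arm can. A call with a number of a shift or a turn outside -1 to 1 is refused whole. A call with a gripper value outside its range is refused whole. The fingers move at their own pace and stop on an object; FORCE is the grip in N (left out, the last holds). Time passes only in rows, so rows that repeat a pose let the fingers close. It gives the time, the measured TCP pose, the force and the opening at its end, in the units of the state.
- status.get_obs(): the state, without advancing time (a new reading comes with each control period).
- camera(name): name is "side" or "top" or "wrist"; returns a dict with "image" (480x640x3 uint8, red, green, blue), "fx", "fy", "cx", "cy" (pixels), "k1" (the pictures are not rectified: a ray, as slopes to the right and down, at radius r is drawn at 1 + k1 r^2 times it, then the intrinsics apply), "world_from_camera" (4x4, takes a point from camera to world coordinates). Camera axes: x right, y down, z forward; pixel columns grow to the right and rows downward; lengths in m; the calibration is good to about 2 mm. A picture is of the moment at which its call begins. There is no depth.
- ctrl.hand_in(): hands the job in, once; it reports no verdict.
The state is a dict: "time_s": time; "qpos": joint angles; "joint_vel": joint speeds; "tau": joint torques, N m; "ee_pos": TCP position; "eef_rot": TCP orientation; "force": force on the tool from outside, world axes, zero at the start; "moment": the same for the moment, N m; "grip_width": finger opening in m.
Only numpy, scipy, OpenCV 4.12 (cv2) and the standard library are available. Lean on these libraries where they do the work, as an engineer would, in place of code of your own. Each camera call takes 0.05 s, during which the arm holds its last target.

## Working session

There is one attempt and no reset: what is moved stays moved. The work goes in short steps, Python scripts to look and compute and a shell command to move; the robot and the scene stay as the last step left them, time stands still between calls to the robot, and variables do not carry over. Pictures are saved under pics/ and viewed, and the job is handed in when it is done.

```bash
mkdir -p pics; cat > h.py <<'E'
import numpy as np, cv2, json
from station import status, camera, ctrl
def snap(name, fn=None):
    c=camera(name); im=c["image"]
    if fn: cv2.imwrite('pics/'+fn, im[:,:,::-1])
    c={k:(v if not hasattr(v,'tolist') else np.array(v)) for k,v in c.items()}
    import pickle; pickle.dump(c,open('pics/%s.pkl'%(fn or name),'wb'))
    return c
def load(fn):
    import pickle; return pickle.load(open('pics/%s.pkl'%fn,'rb'))
def KD(c): return np.array([[c['fx'],0,c['cx']],[0,c['fy'],c['cy']],[0,0,1.]]),np.array([c['k1'],0,0,0.])
def pix2w(c,u,v,z):
    K,D=KD(c); p=cv2.undistortPoints(np.array([[[u,v]]],float),K,D)[0,0]
    T=c['world_from_camera']; d=T[:3,:3]@np.array([p[0],p[1],1]); o=T[:3,3]
    return o+d*(z-o[2])/d[2]
def w2pix(c,P):
    K,D=KD(c); Ti=np.linalg.inv(c['world_from_camera'])
    P=np.atleast_2d(np.array(P,float)); 
    return cv2.projectPoints(P,cv2.Rodrigues(Ti[:3,:3])[0],Ti[:3,3],K,D)[0][:,0]
E
python3 - <<'E'
from h import *
for n in ['top','side','wrist']:
    c=snap(n,n+'0.png'); print(n,c['fx'],c['cx'],c['cy'],c['k1'],c['world_from_camera'].round(3).tolist())
o=status.get_obs(); print(o)
E
```

```text
top 477.31958788591515 318.0351862650305 239.2496489714497 0.02277205551344185 [[0.001, -0.99, 0.144, 0.458], [-1.0, 0.0, 0.006, 0.002], [-0.006, -0.144, -0.99, 0.951], [0.0, 0.0, 0.0, 1.0]]
side 566.8492054961467 317.8072090421381 242.7328186926877 0.03433800712015371 [[-0.91, -0.251, 0.33, 0.216], [-0.415, 0.551, -0.724, 0.801], [0.0, -0.796, -0.605, 0.757], [0.0, 0.0, 0.0, 1.0]]
wrist 359.2719755225955 320.6064296555839 239.31143620099687 -0.05143454247400193 [[0.234, -0.935, -0.266, 0.207], [-0.972, -0.226, -0.063, -0.515], [-0.001, 0.273, -0.962, 0.385], [0.0, 0.0, 0.0, 1.0]]
{'time_s': 0.15, 'qpos': array([-1.40059466e+00,  3.00353647e-01,  1.52141758e+00,  1.18064365e-05,
        1.32067599e+00, -6.66044598e-02]), 'joint_vel': array([ 0.00107463, -0.00155043, -0.00271107,  0.00176739,  0.00041059,
        0.00117218]), 'tau': array([ 1.04791940e-03, -5.31960869e+01, -3.52819812e+01,  7.08902744e-02,
        2.36318348e-02, -6.74440753e-05]), 'ee_pos': array([ 0.12899573, -0.5344677 ,  0.20501992]), 'eef_rot': array([-3.14074074e+00, -6.82870949e-05,  2.36803169e-01]), 'force': array([ 0.1674449 ,  0.74179717, -0.71797572]), 'moment': array([-0.0031484 ,  0.00817278, -0.01738696]), 'grip_width': 0.09389391376330804}
```

View pics/top0.png

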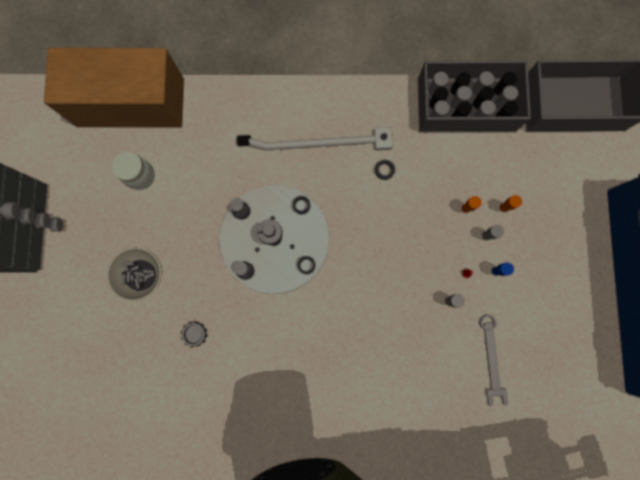

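View pics/side0.png

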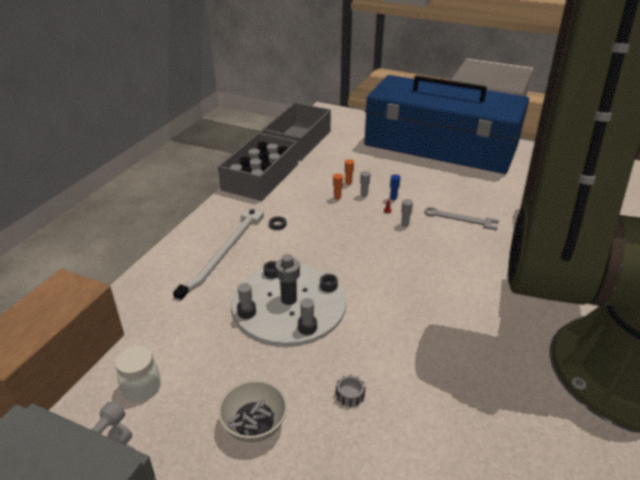

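View pics/wrist0.png

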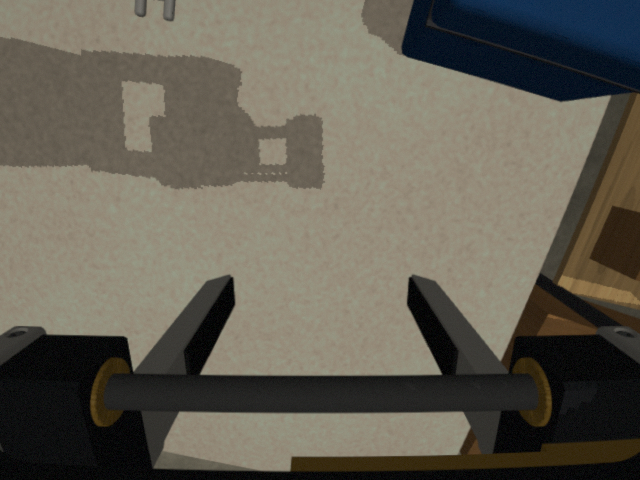

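The candidates in the top picture are two bright steel plugs at (495,232) and (455,300), a blue one at (505,269), orange ones at (473,203) and (513,202), and grey ones in the tray around (475,92). The two steel ones stand alone on the desk with the red adapter at (467,272) between them, so they fit the description. I'll confirm that in enlarged crops.

```bash
python3 - <<'E'
from h import *
c=load('top0.png')['image'][:,:,::-1]; s=load('side0.png')['image'][:,:,::-1]
a=cv2.resize(c[185:325,425:535],None,fx=4,fy=4,interpolation=cv2.INTER_CUBIC)
b=cv2.resize(c[175:305,205:345],None,fx=4,fy=4,interpolation=cv2.INTER_CUBIC)
cv2.imwrite('pics/c1.png',a); cv2.imwrite('pics/c2.png',b)
cv2.imwrite('pics/c3.png',cv2.resize(s[150:240,320:430],None,fx=5,fy=5,interpolation=cv2.INTER_CUBIC))
cv2.imwrite('pics/c4.png',cv2.resize(s[245:350,220:360],None,fx=5,fy=5,interpolation=cv2.INTER_CUBIC))
E
```

```text
(no output)
```

View pics/c1.png

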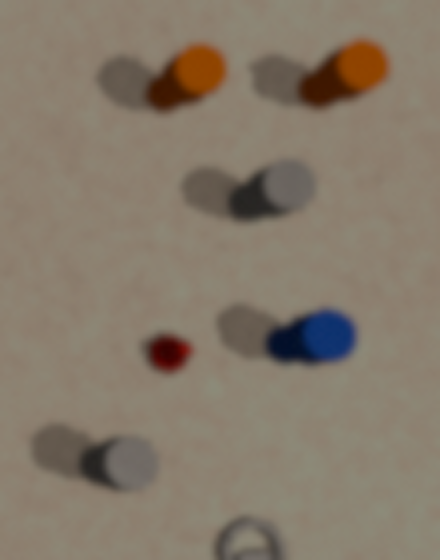

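View pics/c2.png

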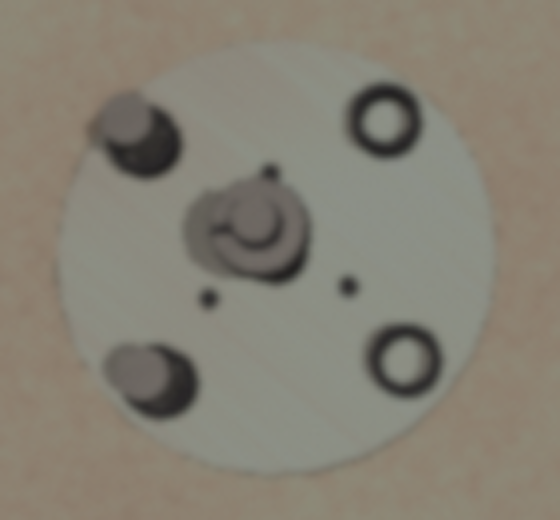

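View pics/c3.png

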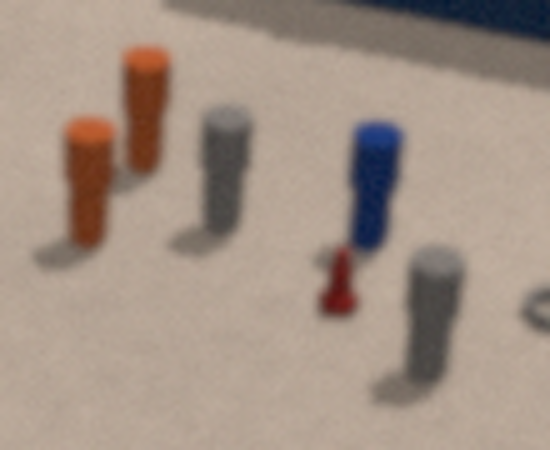

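View pics/c4.png

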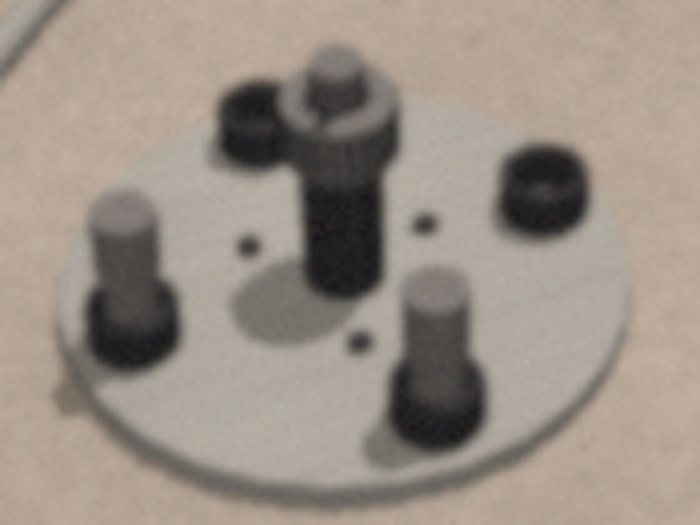

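The crops confirm it: bright steel spares with tops at about (497,232) and (457,301), and empty sockets at (301,205) and (306,265) on the right. Next I'll work out the positions from both views.

```bash
python3 - <<'E'
from h import *
from scipy.optimize import least_squares
c=load('top0.png'); s=load('side0.png')
T=lambda u,v:((u+.5)/4-.5+205,(v+.5)/4-.5+175)
T1=lambda u,v:((u+.5)/4-.5+425,(v+.5)/4-.5+185)
S=lambda u,v:((u+.5)/5-.5+220,(v+.5)/5-.5+245)
S1=lambda u,v:((u+.5)/5-.5+320,(v+.5)/5-.5+150)
def p(cam,q,z): return pix2w(cam,*q,z)[:2]
e1=[p(c,T(385,120),.032),p(c,T(404,360),.032)]
f1=[p(c,T(128,118),.076),p(c,T(138,370),.076)]
e2=[p(s,S(262,105),.032),p(s,S(545,172),.032)]
f2=[p(s,S(122,215),.076),p(s,S(437,290),.076)]
print('top',np.array(e1+f1).round(4).tolist(),np.mean(e1+f1,0)); print('side',np.array(e2+f2).round(4).tolist(),np.mean(e2+f2,0))
print('post top', p(c,T(256,217),.116),p(s,S(338,62),.116),'nut', p(c,T(250,228),.099))
print('plate', p(c,T(277,257),.012))
print('spares',p(c,T1(289,187),.064),p(c,T1(130,463),.064),p(s,S1(229,121),.064),p(s,S1(437,263),.064))
print('adapter',p(c,T1(168,352),.0))
print('blue',p(c,T1(329,336),.064))
def fit(pts):
    pts=np.array(pts)
    def r(x):
        a=x[2]+np.array([0,1,2,3])*np.pi/2
        return (np.c_[x[0]+.085*np.cos(a),x[1]+.085*np.sin(a)]-pts).ravel()
    o=least_squares(r,[*pts.mean(0),np.arctan2(*(pts[0]-pts.mean(0))[::-1])]); 
    return o.x,np.abs(o.fun).max(),(r(o.x).reshape(4,2)+pts).round(4).tolist()
# ccw order: far right(e0), far left(f0), near left(f1), near right(e1)
print(fit([e1[0],f1[0],f1[1],e1[1]])); print(fit([e2[0],f2[0],f2[1],e2[1]]))
E
```

```text
top [[0.6596, 0.0413], [0.5413, 0.0315], [0.6509, 0.1597], [0.5327, 0.1522]] [0.59610781 0.09616815]
side [[0.6636, 0.0407], [0.5438, 0.0311], [0.6528, 0.1624], [0.5331, 0.1508]] [0.59831392 0.09622087]
post top [0.59720301 0.09464537] [0.59828071 0.09581118] nut [0.59500886 0.09917073]
plate [0.59445512 0.09546463]
spares [ 0.60103694 -0.32728735] [ 0.47278947 -0.24804018] [ 0.60341458 -0.32446492] [ 0.47511423 -0.24629549]
adapter [ 0.52852675 -0.28711073]
blue [ 0.53125763 -0.34191921]
(array([ 0.59610781,  0.09616815, -0.71236078]), np.float64(0.0009077114760982496), [[0.6604, 0.0406], [0.6517, 0.1605], [0.5318, 0.1517], [0.5405, 0.0318]])
(array([ 0.59831392,  0.09622087, -0.6967468 ]), np.float64(0.0010062564864604245), [[0.6635, 0.0417], [0.6529, 0.1614], [0.5331, 0.1508], [0.5438, 0.031]])
```

```bash
cat >> h.py <<'E'
from scipy.spatial.transform import Rotation as Ro
def to(x,y,z,yaw=None):
    o=status.get_obs(); R=Ro.from_euler('xyz',o['eef_rot'])
    d=R.inv().apply(np.array([x,y,z])-o['ee_pos'])
    if yaw is None: yaw=o['eef_rot'][2]
    rv=(R.inv()*Ro.from_euler('xyz',[np.pi,0,yaw])).as_rotvec()/(np.pi/2)
    print('t',round(o['time_s'],2),'pos',o['ee_pos'].round(4),'rot',o['eef_rot'].round(4),'F',o['force'].round(1),'M',o['moment'].round(2),'w',round(o['grip_width'],4),'q6',o['qpos'][5].round(3))
    print('shift',d.round(4).tolist(),'turn',rv.round(4).tolist())
E
python3 -c "
from h import *
to(.474,-.2472,.12)"
```

```text
t 0.15 pos [ 0.129  -0.5345  0.205 ] rot [-3.1407e+00 -1.0000e-04  2.3680e-01] F [ 0.2  0.7 -0.7] M [-0.    0.01 -0.02] w 0.0939 q6 -0.067
shift [0.4028, -0.1982, 0.0852] turn [-0.0005, -0.0, 0.0]
```

```bash
python3 -m jog '[[0.4028,-0.1982,0.085,0,0,0,0.1],[0.4028,-0.1982,0.085,0,0,0,0.1],[0.4028,-0.1982,0.085,0,0,0,0.1],[0.4028,-0.1982,0.085,0,0,0,0.1],[0.4028,-0.1982,0.085,0,0,0,0.1],[0.4028,-0.1982,0.085,0,0,0,0.1],[0.4028,-0.1982,0.085,0,0,0,0.1],[0.4028,-0.1982,0.085,0,0,0,0.1],[0.4028,-0.1982,0.085,0,0,0,0.1],[0.4028,-0.1982,0.085,0,0,0,0.1],[0.4028,-0.1982,0.085,0,0,0,0.1],[0.4028,-0.1982,0.085,0,0,0,0.1]]' 20; python3 -c "
from h import *
snap('wrist','w1.png'); to(.474,-.2472,.031)"
```

```text
time_s: 1.35
ee_pos: [0.4734, -0.2479, 0.1203]
eef_rot: [-3.141, 0.0, 0.236]
force: [-0.6, 0.0, 0.7]
grip_width: 0.0515
t 1.4 pos [ 0.4733 -0.2482  0.1205] rot [-3.141e+00 -1.000e-04  2.355e-01] F [ 0.7 -0.4 -0.1] M [0.02 0.   0.01] w 0.0515 q6 0.783
shift [0.0009, -0.0008, 0.0895] turn [-0.0004, -0.0001, 0.0]
```

View pics/w1.png

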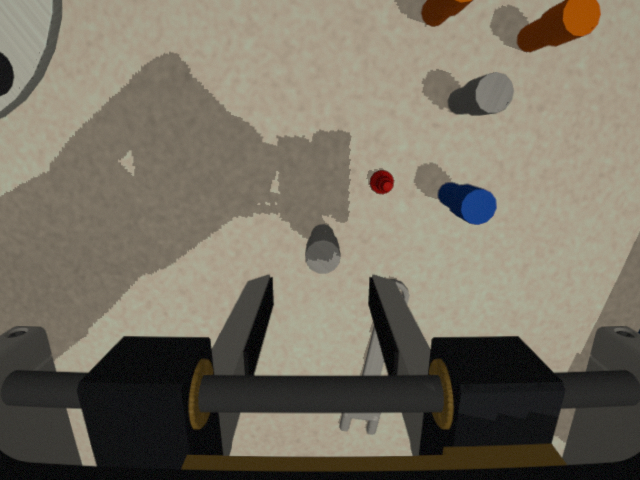

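The wrist view shows the steel drift's top at about (323,256), centred between the fingertips at (272,280) and (371,280). The red adapter is at (381,182) and clear of the fingers.

```bash
python3 -c "
from h import *
c=load('w1.png'); print(pix2w(c,323,256,.064), pix2w(c,494,93,.064)); print(w2pix(c,[[.4733,-.2482,.1205]]))
"
```

```text
[ 0.47467092 -0.24834643  0.064     ] [ 0.60354622 -0.32688039  0.064     ]
[[322.75351259 291.40273939]]
```

```bash
python3 -m jog '[[0.001,0,0.04,0,0,0,0.1],[0.001,0,0.07,0,0,0,0.1],[0.001,0,0.0895,0,0,0,0.1],[0.001,0,0.0895,0,0,0,0.1],[0.001,0,0.0895,0,0,0,0.1],[0.001,0,0.0895,0,0,0,-0.55],[0.001,0,0.0895,0,0,0,-0.7],[0.001,0,0.0895,0,0,0,-0.7],[0.001,0,0.0895,0,0,0,-0.7],[0.001,0,0.0895,0,0,0,-0.7],[0.001,0,0.0895,0,0,0,-0.7]]' 30; python3 -c "
from h import *
to(.542,.0315,.115)"
```

```text
time_s: 2.5
ee_pos: [0.4745, -0.248, 0.0314]
eef_rot: [-3.141, -0.001, 0.236]
force: [-0.2, -0.0, 6.0]
grip_width: 0.0245
t 2.5 pos [ 0.4745 -0.248   0.0314] rot [-3.1415e+00 -6.0000e-04  2.3560e-01] F [-0.2 -0.   6. ] M [ 0.16  0.16 -0.04] w 0.0245 q6 0.784
shift [0.131, -0.2561, -0.0835] turn [-0.0001, -0.0004, 0.0]
```

```bash
python3 -m jog '[[0,0,-0.04,0,0,0,-0.7],[0,0,-0.085,0,0,0,-0.7],[0,0,-0.085,0,0,0,-0.7],[0.131,-0.256,-0.085,0,0,0,-0.7],[0.131,-0.256,-0.085,0,0,0,-0.7],[0.131,-0.256,-0.085,0,0,0,-0.7],[0.131,-0.256,-0.085,0,0,0,-0.7],[0.131,-0.256,-0.085,0,0,0,-0.7],[0.131,-0.256,-0.085,0,0,0,-0.7],[0.131,-0.256,-0.085,0,0,0,-0.7],[0.131,-0.256,-0.085,0,0,0,-0.7],[0.131,-0.256,-0.085,0,0,0,-0.7],[0.131,-0.256,-0.085,0,0,0,-0.7],[0.131,-0.256,-0.085,0,0,0,-0.7]]'; python3 -c "
from h import *
snap('wrist','w2.png'); snap('top','t2.png'); snap('side','s2.png'); to(.542,.0315,.065)"
```

```text
time_s: 3.9
ee_pos: [0.542, 0.0305, 0.1165]
eef_rot: [-3.142, -0.001, 0.234]
force: [-0.1, 0.9, -1.7]
grip_width: 0.0242
t 4.05 pos [0.5421 0.031  0.1166] rot [-3.1415e+00 -7.0000e-04  2.3480e-01] F [-0.8  0.1 -1.4] M [-0.06  0.02 -0.  ] w 0.0238 q6 1.325
shift [0.0, -0.0005, 0.0516] turn [-0.0, -0.0005, 0.0]
```

View pics/w2.png

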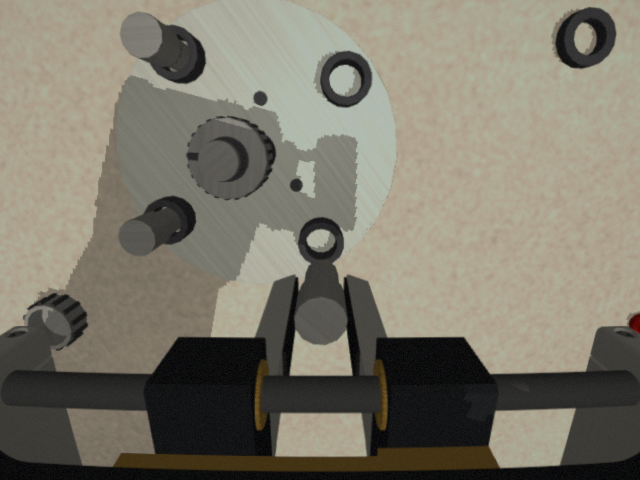

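View pics/s2.png

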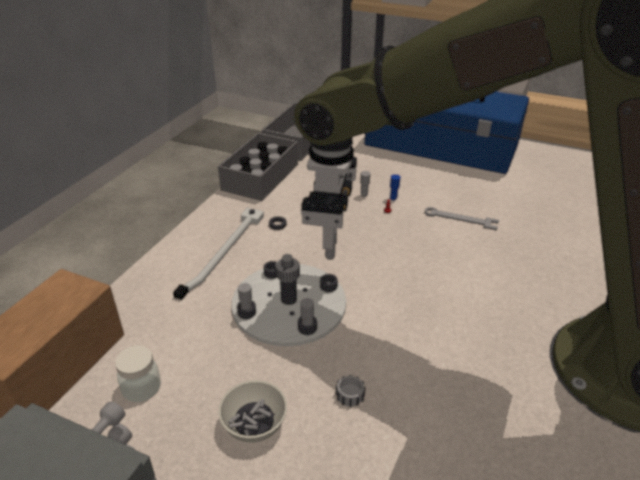

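The wrist view shows the held drift upright with its top at (321,320). The near empty socket's rim is at (321,240) and the far one's at (345,78). I'll enlarge to measure accurately.

```bash
python3 -c "
from h import *
c=load('w2.png'); im=c['image'][:,:,::-1]
cv2.imwrite('pics/c5.png',cv2.resize(im[200:350,270:370],None,fx=4,fy=4,interpolation=cv2.INTER_CUBIC))
cv2.imwrite('pics/c6.png',cv2.resize(im[0:130,270:420],None,fx=4,fy=4,interpolation=cv2.INTER_CUBIC))
"
```

```text
(no output)
```

View pics/c5.png

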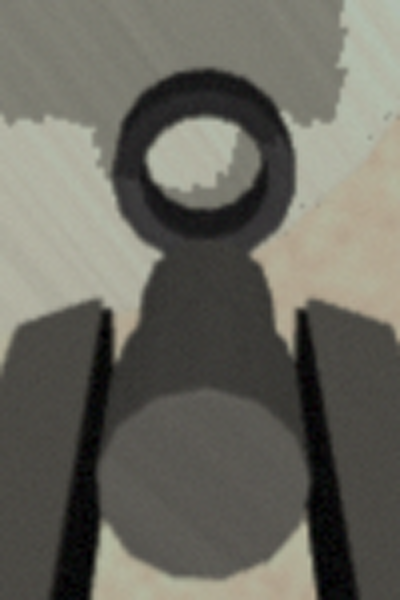

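View pics/c6.png

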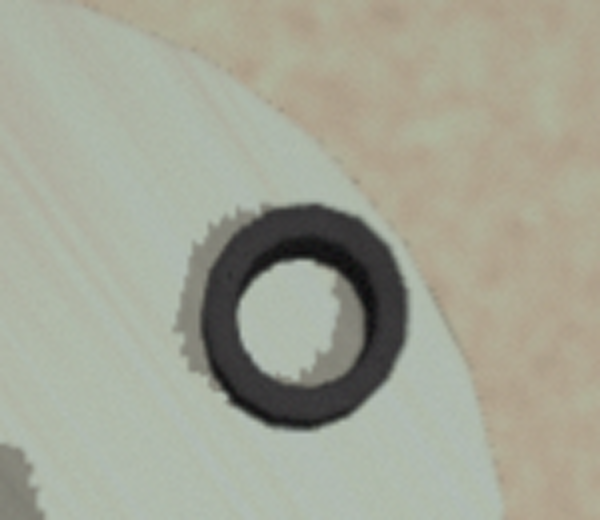

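```bash
python3 -c "
from h import *
c=load('w2.png')
print('near',pix2w(c,321.1,240.4,.032),'far',pix2w(c,346.1,77.6,.032),'held top',pix2w(c,320.5,320.5,.1166-.031+.064))
# overlay check
im=c['image'][:,:,::-1].copy()
a=np.linspace(0,2*np.pi,40)
for (x,y) in [pix2w(c,321.1,240.4,.032)[:2],pix2w(c,346.1,77.6,.032)[:2]]:
  for r,z in [(.012,.032),(.018,.032)]:
    p=w2pix(c,np.c_[x+r*np.cos(a),y+r*np.sin(a),0*a+z]); cv2.polylines(im,[np.round(p*16).astype(int)],True,(0,255,0),1,shift=4)
cv2.imwrite('pics/c7.png',cv2.resize(im[30:280,270:400],None,fx=2.3,fy=2.3))
n=load('w2.png')
"
```

```text
near [0.5460766  0.03201075 0.032     ] far [0.66280296 0.04228843 0.032     ] held top [0.54193475 0.03149101 0.1496    ]
```

View pics/c7.png

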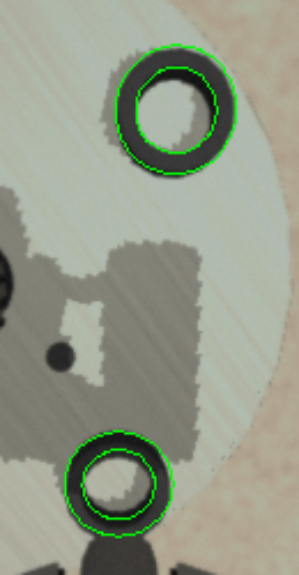

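```bash
python3 -c "
from h import *
c=load('w2.png')
print(c['world_from_camera'][:3,3])
im=c['image'][:,:,::-1].copy()
im=np.clip(im.astype(float)*1.0,0,255).astype(np.uint8)
roi=cv2.resize(im[205:275,285:360],None,fx=8,fy=8,interpolation=cv2.INTER_CUBIC)
roi=np.clip((roi/255.)**.6*255,0,255).astype(np.uint8); b=roi.copy()
a=np.linspace(0,2*np.pi,60)
for (x,y),col in [((.5461,.032),(0,255,0)),((.5425,.032),(0,0,255))]:
  for r,z in [(.012,.032),(.018,.032),(.018,.012)]:
    p=(w2pix(c,np.c_[x+r*np.cos(a),y+r*np.sin(a),0*a+z])-[285,205]+.5)*8-.5; cv2.polylines(b,[np.round(p).astype(int)],True,col,1)
cv2.imwrite('pics/c8.png',np.vstack([b])); cv2.imwrite('pics/c9.png',roi)
"
```

```text
[0.61968239 0.05001537 0.29622221]
```

View pics/c8.png

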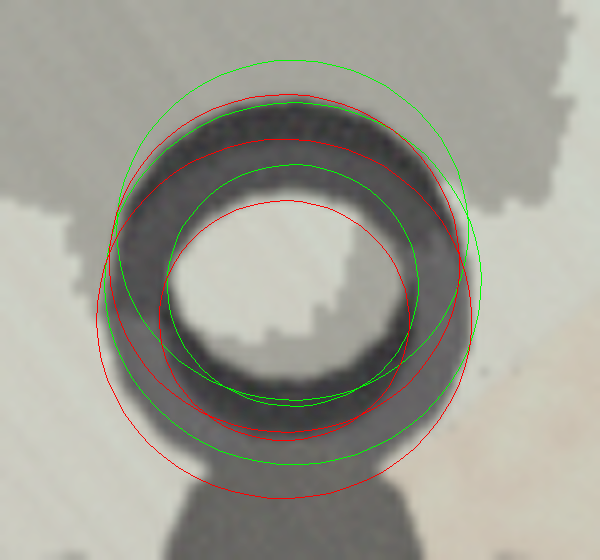

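View pics/c9.png

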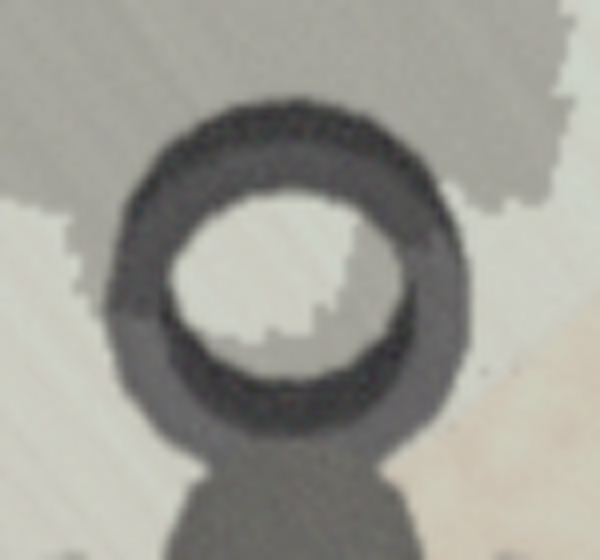

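```bash
python3 -m jog '[[0.0011,-0.0006,0.02,0,0,0,-0.7],[0.0011,-0.0006,0.035,0,0,0,-0.7],[0.0011,-0.0006,0.045,0,0,0,-0.7],[0.0011,-0.0006,0.055,0,0,0,-0.7],[0.0011,-0.0006,0.06,0,0,0,-0.7],[0.0011,-0.0006,0.06,0,0,0,-0.7]]'; python3 -c "
from h import *
to(.543,.0318,.0434)"
```

```text
time_s: 4.65
ee_pos: [0.5429, 0.0318, 0.0562]
eef_rot: [-3.141, -0.0, 0.235]
force: [-0.5, 0.1, -1.1]
grip_width: 0.0244
t 4.65 pos [0.5429 0.0318 0.0562] rot [-3.1414e+00 -1.0000e-04  2.3480e-01] F [-0.5  0.1 -1.1] M [-0.04  0.   -0.  ] w 0.0244 q6 1.327
shift [0.0001, 0.0001, 0.0128] turn [-0.0001, -0.0, 0.0]
```

```bash
python3 -m jog '[[0,0,0.005,0,0,0,-0.7],[0,0,0.009,0,0,0,-0.7],[0,0,0.012,0,0,0,-0.7],[0,0,0.0125,0,0,0,-0.7],[0,0,0.0125,0,0,0,-0.7]]'; python3 -c "
from h import *
to(.543,.0318,.0434)"
```

```text
time_s: 5.15
ee_pos: [0.5429, 0.0318, 0.0437]
eef_rot: [-3.141, -0.0, 0.235]
force: [-0.2, 0.2, -1.6]
grip_width: 0.0246
t 5.15 pos [0.5429 0.0318 0.0437] rot [-3.1413 -0.      0.2348] F [-0.2  0.2 -1.6] M [0.04 0.   0.01] w 0.0246 q6 1.327
shift [0.0001, 0.0, 0.0003] turn [-0.0002, -0.0, 0.0]
```

Seated to within about 0.3 mm. Next I'll release, which lets it drop fully, then rise and go to the second spare.

```bash
python3 -m jog '[[0,0,0.0005,0,0,0,-0.7],[0,0,0.0005,0,0,0,-0.2],[0,0,0.0005,0,0,0,0.1],[0,0,0.0005,0,0,0,0.1],[0,0,0.0005,0,0,0,0.1],[0,0,-0.03,0,0,0,0.1],[0,0,-0.075,0,0,0,0.1],[0,0,-0.075,0,0,0,0.1],[0,0,-0.075,0,0,0,0.1]]'; python3 -c "
from h import *
snap('wrist','w3.png'); to(.603,-.3268,.119)"
```

```text
time_s: 6.05
ee_pos: [0.5432, 0.0318, 0.1193]
eef_rot: [3.141, -0.002, 0.235]
force: [0.1, 0.2, -0.9]
grip_width: 0.0517
t 6.1 pos [0.5426 0.0318 0.1182] rot [-3.1413e+00  4.0000e-04  2.3490e-01] F [-0.8  0.4  0.5] M [-0.02  0.04 -0.01] w 0.0513 q6 1.327
shift [-0.0247, 0.3628, -0.0009] turn [-0.0002, 0.0002, -0.0]
```

View pics/w3.png

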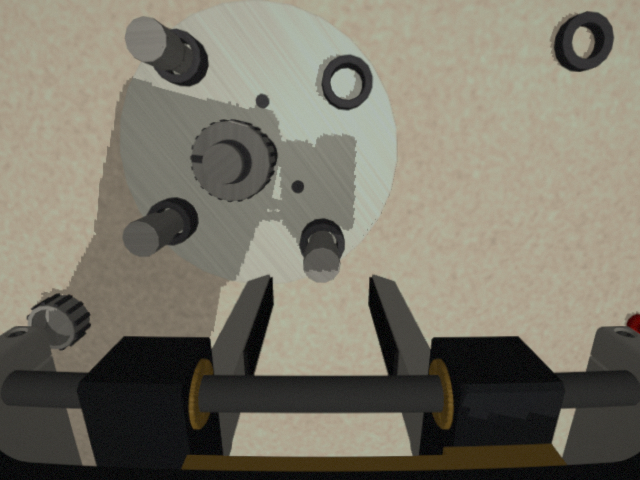

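The first drift stands upright in the near socket, with its top at (321,263). The nut's rib points to (196,158). On to the second spare.

```bash
python3 -m jog '[[-0.025,0.363,0,0,0,0,0.1],[-0.025,0.363,0,0,0,0,0.1],[-0.025,0.363,0,0,0,0,0.1],[-0.025,0.363,0,0,0,0,0.1],[-0.025,0.363,0,0,0,0,0.1],[-0.025,0.363,0,0,0,0,0.1],[-0.025,0.363,0,0,0,0,0.1],[-0.025,0.363,0,0,0,0,0.1],[-0.025,0.363,0,0,0,0,0.1],[-0.025,0.363,0,0,0,0,0.1],[-0.025,0.363,0,0,0,0,0.1],[-0.025,0.363,0,0,0,0,0.1]]'; python3 -c "
from h import *
snap('wrist','w4.png'); to(.603,-.3268,.031)"
```

```text
time_s: 7.3
ee_pos: [0.603, -0.3258, 0.1181]
eef_rot: [-3.141, 0.0, 0.236]
force: [0.8, 0.3, 1.5]
grip_width: 0.0516
t 7.35 pos [ 0.603  -0.326   0.1183] rot [-3.1413e+00  3.0000e-04  2.3610e-01] F [ 0.2 -0.9  0.2] M [-0.05  0.01 -0.01] w 0.0517 q6 0.786
shift [-0.0001, 0.0008, 0.0873] turn [-0.0002, 0.0002, -0.0]
```

View pics/w4.png

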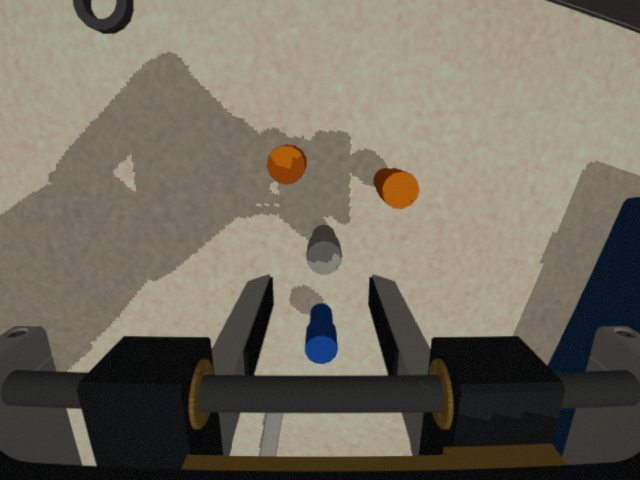

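The second steel drift is at (324,257), between the fingertips. The blue one at (321,349) and the orange ones at (287,163) and (400,189) are clear of the jaws.

```bash
python3 -m jog '[[0.0005,0.001,0.04,0,0,0,0.1],[0.0005,0.001,0.07,0,0,0,0.1],[0.0005,0.001,0.087,0,0,0,0.1],[0.0005,0.001,0.087,0,0,0,0.1],[0.0005,0.001,0.087,0,0,0,0.1],[0.0005,0.001,0.087,0,0,0,-0.55],[0.0005,0.001,0.087,0,0,0,-0.7],[0.0005,0.001,0.087,0,0,0,-0.7],[0.0005,0.001,0.087,0,0,0,-0.7],[0.0005,0.001,0.087,0,0,0,-0.7],[0.0005,0.001,0.087,0,0,0,-0.7]]' 30; python3 -c "
from h import *
to(.663,.0416,.1165)"
```

```text
time_s: 8.45
ee_pos: [0.6039, -0.3269, 0.0318]
eef_rot: [3.141, -0.0, 0.236]
force: [-0.8, 0.5, 3.5]
grip_width: 0.0243
t 8.45 pos [ 0.6039 -0.3269  0.0318] rot [ 3.1413e+00 -3.0000e-04  2.3610e-01] F [-0.8  0.5  3.5] M [0.05 0.18 0.02] w 0.0243 q6 0.785
shift [0.1437, -0.3445, -0.0848] turn [0.0002, -0.0002, -0.0]
```

```bash
python3 -m jog '[[0,0,-0.04,0,0,0,-0.7],[0,0,-0.085,0,0,0,-0.7],[0,0,-0.085,0,0,0,-0.7],[0.1437,-0.3445,-0.085,0,0,0,-0.7],[0.1437,-0.3445,-0.085,0,0,0,-0.7],[0.1437,-0.3445,-0.085,0,0,0,-0.7],[0.1437,-0.3445,-0.085,0,0,0,-0.7],[0.1437,-0.3445,-0.085,0,0,0,-0.7],[0.1437,-0.3445,-0.085,0,0,0,-0.7],[0.1437,-0.3445,-0.085,0,0,0,-0.7],[0.1437,-0.3445,-0.085,0,0,0,-0.7],[0.1437,-0.3445,-0.085,0,0,0,-0.7],[0.1437,-0.3445,-0.085,0,0,0,-0.7],[0.1437,-0.3445,-0.085,0,0,0,-0.7],[0.1437,-0.3445,-0.085,0,0,0,-0.7]]'; python3 -c "
from h import *
c=snap('wrist','w5.png'); to(.663,.0416,.0438)
im=c['image'][:,:,::-1]
cv2.imwrite('pics/w5b.png',cv2.resize(im[190:350,250:400],None,fx=4,fy=3.7,interpolation=cv2.INTER_CUBIC))
b=cv2.resize(im[205:275,285:360],None,fx=8,fy=8,interpolation=cv2.INTER_CUBIC)
a=np.linspace(0,2*np.pi,60)
for r,z in [(.012,.032),(.018,.032),(.018,.012)]:
    p=(w2pix(c,np.c_[.663+r*np.cos(a),.0416+r*np.sin(a),0*a+z])-[285,205]+.5)*8-.5; cv2.polylines(b,[np.round(p).astype(int)],True,(0,255,0),1)
cv2.imwrite('pics/w5c.png',b)
"
```

```text
time_s: 9.95
ee_pos: [0.6629, 0.0403, 0.1166]
eef_rot: [3.141, -0.0, 0.235]
force: [-0.3, -0.2, -1.2]
grip_width: 0.0242
t 10.0 pos [0.6629 0.0405 0.1166] rot [ 3.1413e+00 -1.0000e-04  2.3460e-01] F [-0.5 -0.3 -2.5] M [-0.   -0.    0.01] w 0.0244 q6 1.342
shift [0.0003, -0.0011, 0.0728] turn [0.0002, -0.0001, -0.0]
```

View pics/w5c.png

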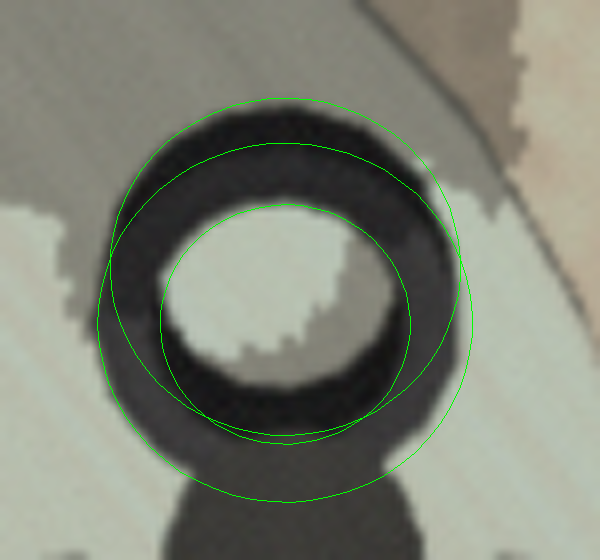

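View pics/w5.png

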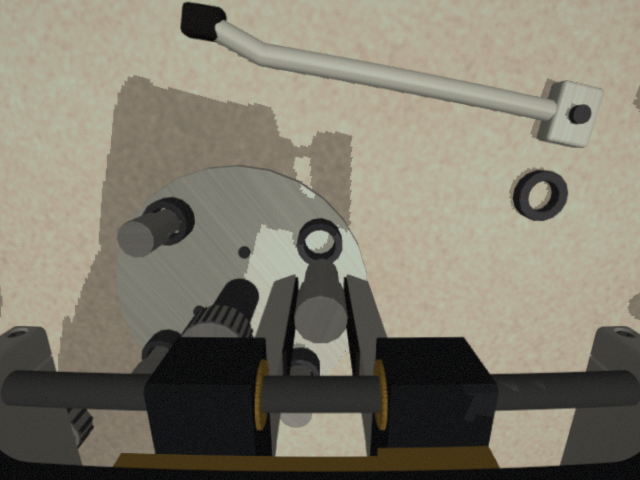

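The rim is centred about 1 px left of the prediction, so y should be about 0.042. The held drift is upright with its top at (321,318).

```bash
python3 -m jog '[[0.0005,-0.0015,0.02,0,0,0,-0.7],[0.0005,-0.0015,0.035,0,0,0,-0.7],[0.0005,-0.0015,0.045,0,0,0,-0.7],[0.0005,-0.0015,0.055,0,0,0,-0.7],[0.0005,-0.0015,0.06,0,0,0,-0.7],[0.0005,-0.0015,0.06,0,0,0,-0.7]]'; python3 -c "
from h import *
to(.663,.0421,.0438)"
```

```text
time_s: 10.6
ee_pos: [0.6629, 0.042, 0.056]
eef_rot: [3.142, 0.001, 0.235]
force: [0.9, -0.7, -1.4]
grip_width: 0.0244
t 10.6 pos [0.6629 0.042  0.056 ] rot [3.1415e+00 8.0000e-04 2.3460e-01] F [ 0.9 -0.7 -1.4] M [ 0.03  0.02 -0.02] w 0.0244 q6 1.345
shift [0.0002, -0.0001, 0.0122] turn [0.0001, 0.0005, 0.0]
```

```bash
python3 -m jog '[[0,0,0.005,0,0,0,-0.7],[0,0,0.009,0,0,0,-0.7],[0,0,0.0117,0,0,0,-0.7],[0,0,0.0122,0,0,0,-0.7],[0,0,0.0122,0,0,0,-0.7]]'; python3 -c "
from h import *
to(.663,.0421,.0438)"
```

```text
time_s: 11.1
ee_pos: [0.6629, 0.042, 0.0439]
eef_rot: [3.141, 0.001, 0.235]
force: [-0.1, 0.6, -1.8]
grip_width: 0.0244
t 11.1 pos [0.6629 0.042  0.0439] rot [3.1414e+00 7.0000e-04 2.3470e-01] F [-0.1  0.6 -1.8] M [-0.03  0.05  0.03] w 0.0244 q6 1.345
shift [0.0001, -0.0001, 0.0001] turn [0.0001, 0.0004, 0.0]
```

```bash
python3 -m jog '[[0,0,0.0002,0,0,0,-0.7],[0,0,0.0002,0,0,0,-0.2],[0,0,0.0002,0,0,0,0.1],[0,0,0.0002,0,0,0,0.1],[0,0,0.0002,0,0,0,0.1],[0,0,-0.03,0,0,0,0.1],[0,0,-0.08,0,0,0,0.3],[0,0,-0.125,0,0,0,0.5],[0,0,-0.125,0,0,0,0.5],[0,0,-0.125,0,0,0,0.5]]'; python3 -c "
from h import *
snap('wrist','w6.png'); to(.5975,.0963,.169,.2347)"
```

```text
time_s: 12.1
ee_pos: [0.6632, 0.0421, 0.1697]
eef_rot: [3.141, -0.001, 0.235]
force: [0.4, -0.1, -0.6]
grip_width: 0.0706
t 12.15 pos [0.6626 0.042  0.1681] rot [-3.1415e+00  1.6000e-03  2.3460e-01] F [ 0.2  1.3 -0.5] M [ 0.01 -0.07 -0.02] w 0.0708 q6 1.345
shift [-0.0507, -0.0679, -0.0008] turn [-0.0, 0.001, -0.0]
```

View pics/w6.png

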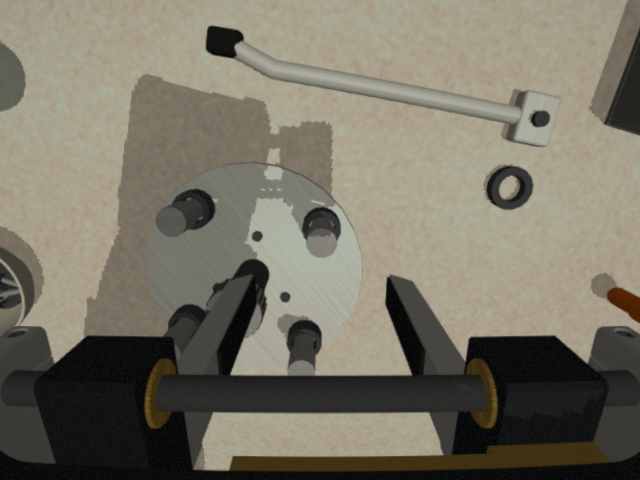

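Both spares are in their sockets, with tops at (321,240) and (303,368). Next I'll go above the nut while turning the wrist counterclockwise, to leave room for the long clockwise screw.

```bash
python3 -m jog '[[-0.0507,-0.0679,0,0,0,-1,0.5],[-0.0507,-0.0679,0,0,0,-1,0.5],[-0.0507,-0.0679,0,0,0,-1,0.5],[-0.0507,-0.0679,0,0,0,-1,0.5],[-0.0507,-0.0679,0,0,0,-1,0.5],[-0.0507,-0.0679,0,0,0,-1,0.5],[-0.0507,-0.0679,0,0,0,-1,0.5],[-0.0507,-0.0679,0,0,0,-1,0.5],[-0.0507,-0.0679,0,0,0,-1,0.5],[-0.0507,-0.0679,0,0,0,-1,0.5],[-0.0507,-0.0679,0,0,0,-1,0.5],[-0.0507,-0.0679,0,0,0,-1,0.5]]'; python3 -m jog '[[0,0,0,0,0,-1,0.5],[0,0,0,0,0,-1,0.5],[0,0,0,0,0,-1,0.5],[0,0,0,0,0,-1,0.5],[0,0,0,0,0,-1,0.5],[0,0,0,0,0,-1,0.5],[0,0,0,0,0,-1,0.5],[0,0,0,0,0,-1,0.5],[0,0,0,0,0,-1,0.5],[0,0,0,0,0,-1,0.5],[0,0,0,0,0,-1,0.5],[0,0,0,0,0,-1,0.5]]'; python3 -c "
from h import *
snap('wrist','w7.png'); to(.5975,.0963,.069,3.6)"
```

```text
time_s: 13.35
ee_pos: [0.597, 0.0962, 0.1665]
eef_rot: [-3.137, -0.0, 1.806]
force: [-0.2, 0.1, 0.3]
grip_width: 0.0704
time_s: 14.55
ee_pos: [0.5966, 0.0962, 0.1655]
eef_rot: [3.141, -0.006, -2.907]
force: [1.1, 0.8, 0.7]
grip_width: 0.0704
t 14.6 pos [0.5967 0.0962 0.1657] rot [ 3.141  -0.0056 -2.9096] F [ 0.1  0.3 -0.7] M [ 0.06 -0.16 -0.03] w 0.0705 q6 -1.703
shift [-0.0013, -0.0001, 0.0966] turn [0.0008, -0.0035, -0.1441]
```

View pics/w7.png

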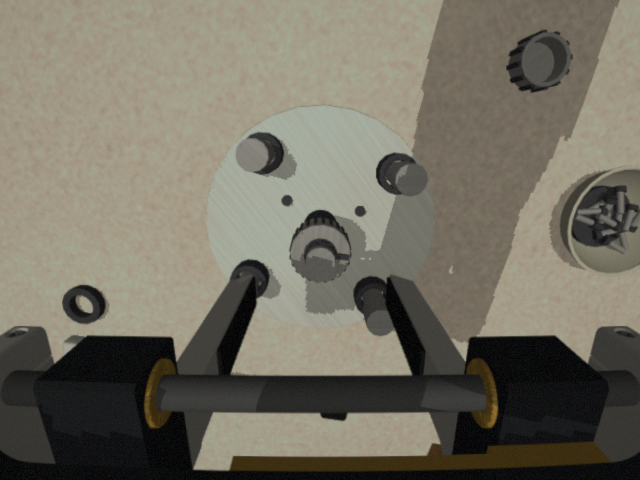

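```bash
python3 -c "
from h import *
c=load('w7.png'); im=c['image'][:,:,::-1]
b=cv2.resize(im[195:295,270:370],None,fx=6,fy=6,interpolation=cv2.INTER_CUBIC)
b=np.clip((b/255.)**.6*255,0,255).astype(np.uint8)
a=np.linspace(0,2*np.pi,60)
for r,z in [(.010,.116),(.022,.099)]:
    p=(w2pix(c,np.c_[.5975+r*np.cos(a),.0963+r*np.sin(a),0*a+z])-[270,195]+.5)*6-.5; cv2.polylines(b,[np.round(p).astype(int)],True,(0,255,0),1)
cv2.imwrite('pics/c10.png',b)
"
```

```text
(no output)
```

View pics/c10.png

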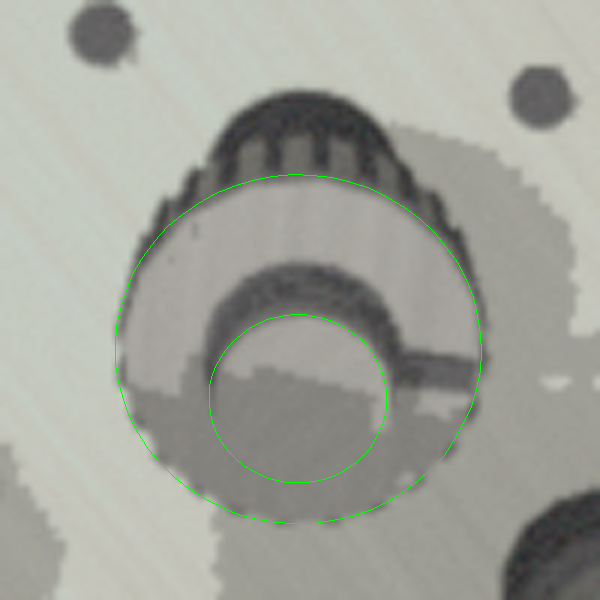

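```bash
python3 -m jog '[[-0.001,0,0.03,0.0008,-0.0035,-0.144,0.5],[-0.001,0,0.06,0.0008,-0.0035,-0.144,0.5],[-0.001,0,0.085,0.0008,-0.0035,-0.144,0.5],[-0.001,0,0.0963,0.0008,-0.0035,-0.144,0.5],[-0.001,0,0.0963,0.0008,-0.0035,-0.144,0.5],[-0.001,0,0.0963,0.0008,-0.0035,-0.144,0.5],[-0.001,0,0.0963,0.0008,-0.0035,-0.144,0.5]]'; python3 -c "
from h import *
snap('side','s7.png');to(.5975,.0963,.0695,3.6)"
```

```text
time_s: 15.3
ee_pos: [0.5978, 0.0964, 0.0708]
eef_rot: [-3.141, 0.002, -2.684]
force: [-0.3, 0.2, -0.6]
grip_width: 0.0709
t 15.35 pos [0.5977 0.0964 0.0707] rot [-3.1409e+00  1.8000e-03 -2.6840e+00] F [-0.2  0.2 -1. ] M [ 0.08 -0.18  0.01] w 0.0705 q6 -1.929
shift [0.0003, -0.0, 0.0012] turn [-0.0004, 0.0012, -0.0005]
```

View pics/s7.png

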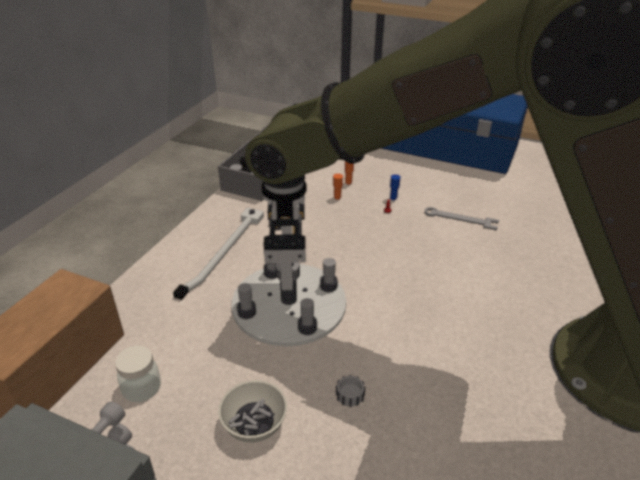

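The fingers straddle the nut with nothing touching. Now close on it; 44 mm corresponds to about -0.06, so I'll command -0.3 at 40 N.

```bash
python3 -m jog '[[0.0001,0,0.0012,0,0.001,0,0.2],[0.0001,0,0.0012,0,0.001,0,0],[0.0001,0,0.0012,0,0.001,0,-0.3],[0.0001,0,0.0012,0,0.001,0,-0.3],[0.0001,0,0.0012,0,0.001,0,-0.3],[0.0001,0,0.0012,0,0.001,0,-0.3],[0.0001,0,0.0012,0,0.001,0,-0.3]]' 40; python3 -c "
from h import *
to(.5975,.0963,.0695,3.6)"
```

```text
time_s: 16.05
ee_pos: [0.5978, 0.0962, 0.0696]
eef_rot: [-3.141, 0.0, -2.684]
force: [0.8, -2.5, 0.9]
grip_width: 0.0434
t 16.05 pos [0.5978 0.0962 0.0696] rot [-3.1406e+00  5.0000e-04 -2.6840e+00] F [ 0.8 -2.5  0.9] M [-0.41 -0.26  0.03] w 0.0434 q6 -1.928
shift [0.0002, 0.0002, 0.0001] turn [-0.0006, 0.0003, -0.0006]
```

```bash
python3 -m jog '[[0,0,0.0001,0,0,0.07,-0.3],[0,0,0.0001,0,0,0.14,-0.3],[0,0,0.0002,0,0,0.21,-0.3],[0,0,0.0003,0,0,0.28,-0.3],[0,0,0.0003,0,0,0.35,-0.3],[0,0,0.0004,0,0,0.42,-0.3],[0,0,0.0005,0,0,0.49,-0.3],[0,0,0.0006,0,0,0.56,-0.3],[0,0,0.0006,0,0,0.63,-0.3],[0,0,0.0007,0,0,0.7,-0.3],[0,0,0.0008,0,0,0.77,-0.3],[0,0,0.0008,0,0,0.84,-0.3],[0,0,0.0009,0,0,0.9,-0.3],[0,0,0.0009,0,0,0.9,-0.3]]'; python3 -c "
from h import *
to(.5978,.0962,.0687,3.6)
snap('wrist','w8.png')"
```

```text
time_s: 17.45
ee_pos: [0.5976, 0.0954, 0.0687]
eef_rot: [-3.141, 0.002, 2.182]
force: [-1.6, -5.6, 2.5]
grip_width: 0.0437
t 17.45 pos [0.5976 0.0954 0.0687] rot [-3.1409e+00  1.6000e-03  2.1816e+00] F [-1.6 -5.6  2.5] M [-1.17  0.08 -0.05] w 0.0437 q6 -0.511
shift [0.0005, 0.0006, 0.0] turn [-0.0011, 0.0005, -0.903]
```

View pics/w8.png

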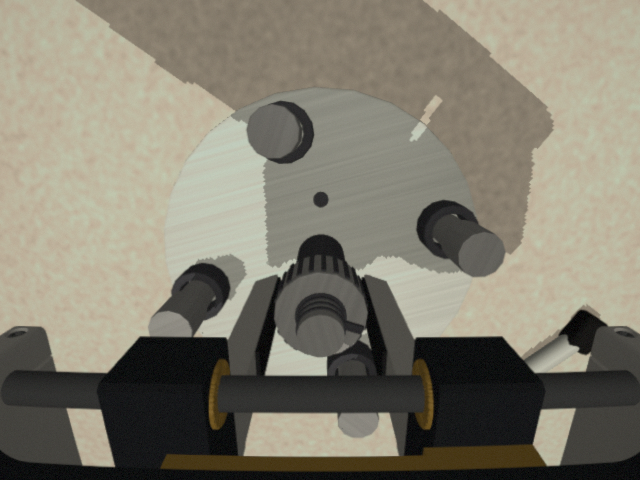

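```bash
cat >> h.py <<'E'
def rib(fn,u,v,ctr=(.5975,.0963),z=.1):
    c=load(fn); p=pix2w(c,u,v,z)[:2]-np.array(ctr); print(fn,'rib deg',np.degrees(np.arctan2(p[1],p[0])).round(1),'r',np.hypot(*p).round(4))
E
python3 -c "
from h import *
rib('w7.png',(440.5/6-.5+270),(372.5/6-.5+195),z=.100)
rib('w8.png',354,328,z=.099)
c=load('w8.png');im=c['image'][:,:,::-1]
cv2.imwrite('pics/c11.png',cv2.resize(im[255:365,265:375],None,fx=5,fy=5,interpolation=cv2.INTER_CUBIC))
"
```

```text
w7.png rib deg 96.4 r 0.0172
w8.png rib deg 15.2 r 0.0169
```

View pics/c11.png

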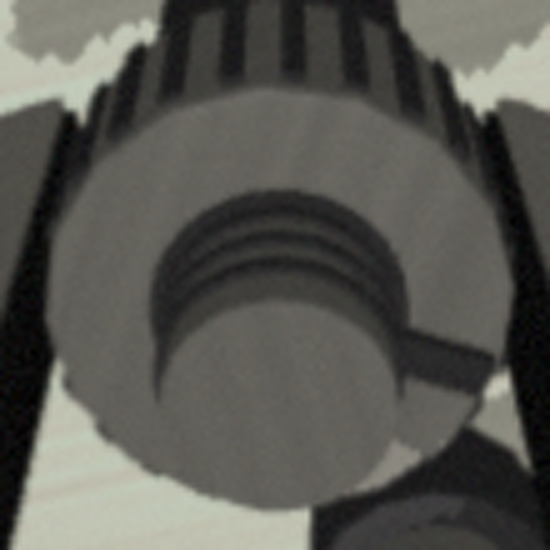

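No slip: the rib went from 96.4° to 15.2° (81.2°) while the tool turned 81.2°. I'll continue in small steps and watch the moment.

```bash
python3 -m jog '[[0.0003,0.0003,0,0,0,0.04,-0.3],[0.0003,0.0003,0.0001,0,0,0.08,-0.3],[0.0003,0.0003,0.0001,0,0,0.12,-0.3],[0.0003,0.0003,0.0002,0,0,0.16,-0.3],[0.0003,0.0003,0.0002,0,0,0.16,-0.3]]'; python3 -c "
from h import *
to(.5978,.0962,.0687,2.182-.2513)"
python3 -m jog '[[0,0.0003,0,0,0,0.04,-0.3],[0,0.0003,0.0001,0,0,0.08,-0.3],[0,0.0003,0.0001,0,0,0.12,-0.3],[0,0.0003,0.0002,0,0,0.16,-0.3],[0,0.0003,0.0002,0,0,0.16,-0.3]]'; python3 -c "
from h import *
to(.5978,.0962,.0687,2.182-.5027)"
```

```text
time_s: 18.0
ee_pos: [0.5975, 0.0954, 0.0686]
eef_rot: [-3.14, 0.002, 1.93]
force: [-1.2, -6.3, 3.3]
grip_width: 0.0434
t 18.0 pos [0.5975 0.0954 0.0686] rot [-3.1405e+00  2.2000e-03  1.9303e+00] F [-1.2 -6.3  3.3] M [-0.99  0.22 -0.06] w 0.0434 q6 -0.259
shift [0.0007, 0.0006, -0.0001] turn [-0.0007, 0.0014, -0.0002]
time_s: 18.5
ee_pos: [0.5974, 0.0953, 0.0684]
eef_rot: [-3.14, 0.003, 1.677]
force: [-4.3, -4.0, 4.2]
grip_width: 0.0439
t 18.5 pos [0.5974 0.0953 0.0684] rot [-3.1398e+00  2.6000e-03  1.6773e+00] F [-4.3 -4.   4.2] M [-0.6   0.56 -0.06] w 0.0439 q6 -0.006
shift [0.0009, 0.0005, -0.0003] turn [-0.0011, 0.0017, -0.0013]
```

```bash
python3 -m jog '[[0.0005,0.0003,0,0,0.001,0.04,-0.3],[0.0005,0.0003,0,0,0.001,0.08,-0.3],[0.0005,0.0003,0.0001,0,0.001,0.12,-0.3],[0.0005,0.0003,0.0001,0,0.001,0.16,-0.3],[0.0005,0.0003,0.0001,0,0.001,0.16,-0.3]]'; python3 -c "
from h import *
to(.5978,.0962,.0687,1.6773-.2513)"

```

```text
time_s: 19.0
ee_pos: [0.5972, 0.0953, 0.0682]
eef_rot: [-3.139, 0.002, 1.424]
force: [-3.2, -5.3, 3.1]
grip_width: 0.0437
t 19.0 pos [0.5972 0.0953 0.0682] rot [-3.1394e+00  2.4000e-03  1.4244e+00] F [-3.2 -5.3  3.1] M [-0.98  0.5  -0.11] w 0.0437 q6 0.246
shift [0.0009, 0.0005, -0.0005] turn [-0.0014, 0.0015, -0.001]
```

```bash
python3 -m jog '[[0.0002,0.0002,0,0,0,0.04,-0.3],[0.0002,0.0002,0,0,0,0.08,-0.3],[0.0002,0.0002,0.0001,0,0,0.12,-0.3],[0.0002,0.0002,0.0001,0,0,0.12,-0.3]]'; python3 -c "
from h import *
to(.5978,.0962,.0687,1.6773-.2513-.1885)"

```

```text
time_s: 19.4
ee_pos: [0.5971, 0.0953, 0.0681]
eef_rot: [-3.139, 0.003, 1.235]
force: [-4.1, -4.2, 3.0]
grip_width: 0.0435
t 19.4 pos [0.5971 0.0953 0.0681] rot [-3.139   0.0033  1.2353] F [-4.1 -4.2  3. ] M [-0.7   0.5  -0.05] w 0.0435 q6 0.435
shift [0.0011, 0.0004, -0.0006] turn [-0.0016, 0.0021, -0.0014]
```

```bash
python3 -m jog '[[0.0004,0.0004,0,0,0.001,0.04,-0.3],[0.0004,0.0004,0,0,0.001,0.08,-0.3],[0.0004,0.0004,0.0001,0,0.001,0.12,-0.3],[0.0004,0.0004,0.0001,0,0.001,0.12,-0.3]]'; python3 -c "
from h import *
to(.5978,.0962,.0687,1.2353-.1885)
snap('wrist','w9.png')"

```

```text
time_s: 19.8
ee_pos: [0.5977, 0.0967, 0.0682]
eef_rot: [-3.14, 0.001, 1.048]
force: [-0.3, 6.5, 2.3]
grip_width: 0.0432
t 19.8 pos [0.5977 0.0967 0.0682] rot [-3.1395e+00  7.0000e-04  1.0480e+00] F [-0.3  6.5  2.3] M [ 1.04 -0.03  0.32] w 0.0432 q6 0.622
shift [-0.0004, 0.0003, -0.0005] turn [-0.0013, 0.0004, 0.0008]
```

View pics/w9.png

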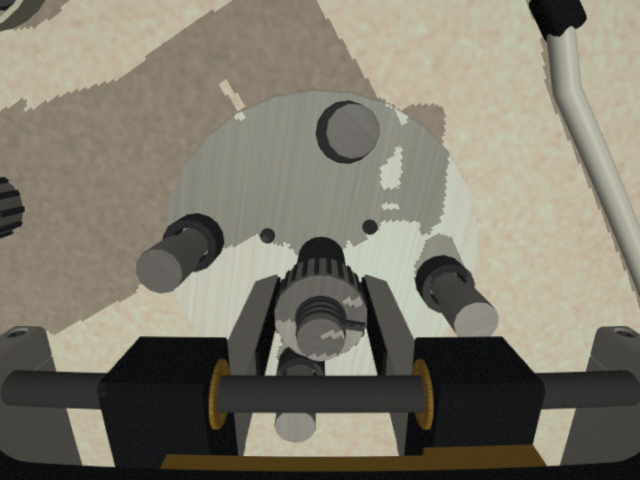

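```bash
python3 -c "
from h import *
c=load('w9.png');im=c['image'][:,:,::-1]
cv2.imwrite('pics/c12.png',cv2.resize(im[255:365,265:375],None,fx=5,fy=5,interpolation=cv2.INTER_CUBIC))
"
```

```text
(no output)
```

View pics/c12.png

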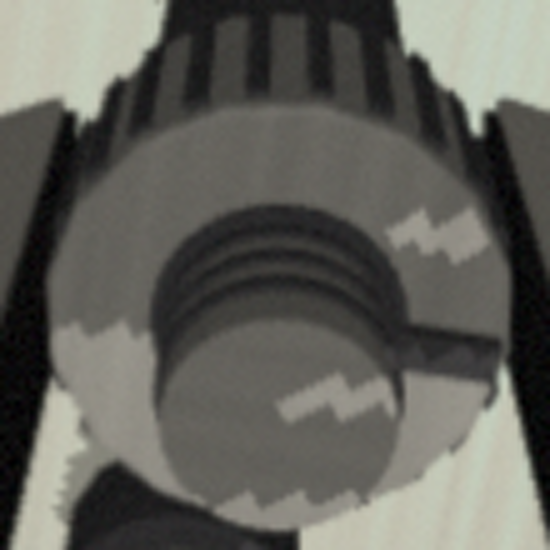

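```bash
python3 -c "
from h import *
f=lambda u,v:((u+.5)/5-.5+265,(v+.5)/5-.5+255)
for fn,a,b,z,yaw in [('w8.png',(488,372),(405,355),.101,2.1816),('w9.png',(497,361),(405,347),.100,1.048)]:
  c=load(fn); p=pix2w(c,*f(*a),z)[:2]; q=pix2w(c,*f(*b),z)[:2]; n=pix2w(c,*f(280,298 if fn=='w8.png' else 311),.099)
  ang=np.degrees(np.arctan2(*(p-q)[::-1])); g=np.degrees(np.arctan2(*(p-[.5975,.0963])[::-1]))
  print(fn,p,q,'dir',ang,'about centre',g,'minus yaw',ang-np.degrees(yaw),g-np.degrees(yaw), n)
c=load('w7.png'); f=lambda u,v:((u+.5)/6-.5+270,(v+.5)/6-.5+195)
p=pix2w(c,*f(470,375),.1)[:2];q=pix2w(c,*f(405,366),.1)[:2]; print('w7 dir',np.degrees(np.arctan2(*(p-q)[::-1])),np.degrees(np.arctan2(*(p-[.5975,.0963])[::-1])))
"
```

```text
w8.png [0.61640157 0.10330739] [0.60906622 0.10035276] dir 21.939291198618026 about centre 20.34130101470819 minus yaw -103.05718138712237 -104.6551715710322 [0.59690477 0.09768125 0.099     ]
w9.png [0.61319836 0.08397926] [0.60653973 0.08951071] dir -39.71701810163066 about centre -38.12631734982797 minus yaw -99.76299503134094 -98.17229427953825 [0.59814719 0.0979957  0.099     ]
w7 dir 95.12951326082808 96.5791099324312
```

Mz jumped to +0.32 N m with a possible few degrees of slip, so the stop appears to be reached. To locate it precisely, I'll grip harder, back off slightly and creep up on it again.

```bash
python3 -m jog '[[0,0,0,0,0,-0.03,-0.3],[0,0,0,0,0,-0.06,-0.3],[0,0,0,0,0,-0.09,-0.3],[0,0,0,0,0,-0.12,-0.3],[0,0,0,0,0,-0.12,-0.3]]' 60; python3 -c "
from h import *
to(.5978,.0962,.0687,1.05)"
python3 -m jog '[[0,0,0,0,0,0.02,-0.3],[0,0,0,0,0,0.02,-0.3],[0,0,0,0,0,0.02,-0.3]]'; python3 -c "
from h import *
to(.5978,.0962,.0687,1.05)"
python3 -m jog '[[0,0,0,0,0,0.02,-0.3],[0,0,0,0,0,0.02,-0.3],[0,0,0,0,0,0.02,-0.3]]'; python3 -c "
from h import *
to(.5978,.0962,.0687,1.05)"
python3 -m jog '[[0,0,0,0,0,0.02,-0.3],[0,0,0,0,0,0.02,-0.3],[0,0,0,0,0,0.02,-0.3]]'; python3 -c "
from h import *
to(.5978,.0962,.0687,1.05)"
```

```text
time_s: 20.35
ee_pos: [0.5976, 0.0968, 0.0683]
eef_rot: [-3.139, 0.0, 1.241]
force: [-3.3, 0.1, 4.4]
grip_width: 0.0434
t 20.35 pos [0.5976 0.0968 0.0683] rot [-3.139e+00  1.000e-04  1.241e+00] F [-3.3  0.1  4.4] M [-0.03  0.44  0.04] w 0.0434 q6 0.429
shift [-0.0005, 0.0004, -0.0004] turn [-0.0016, 0.0002, 0.1216]
time_s: 20.65
ee_pos: [0.5976, 0.0968, 0.0683]
eef_rot: [-3.139, 0.0, 1.209]
force: [-1.6, -1.0, 2.3]
grip_width: 0.0432
t 20.65 pos [0.5976 0.0968 0.0683] rot [-3.1390e+00  1.0000e-04  1.2091e+00] F [-1.6 -1.   2.3] M [-0.18  0.17 -0.07] w 0.0432 q6 0.461
shift [-0.0005, 0.0004, -0.0004] turn [-0.0016, 0.0002, 0.1013]
time_s: 20.95
ee_pos: [0.5977, 0.0968, 0.0683]
eef_rot: [-3.139, 0.0, 1.178]
force: [-1.5, -0.7, 2.1]
grip_width: 0.0433
t 20.95 pos [0.5977 0.0968 0.0683] rot [-3.1391e+00  1.0000e-04  1.1784e+00] F [-1.5 -0.7  2.1] M [-0.15  0.04 -0.09] w 0.0433 q6 0.492
shift [-0.0005, 0.0004, -0.0004] turn [-0.0016, 0.0002, 0.0817]
time_s: 21.25
ee_pos: [0.5977, 0.0968, 0.0682]
eef_rot: [-3.139, 0.0, 1.148]
force: [-0.3, -0.5, 1.5]
grip_width: 0.0434
t 21.25 pos [0.5977 0.0968 0.0682] rot [-3.1391e+00  2.0000e-04  1.1480e+00] F [-0.3 -0.5  1.5] M [-0.15 -0.   -0.09] w 0.0434 q6 0.522
shift [-0.0005, 0.0004, -0.0005] turn [-0.0016, 0.0002, 0.0624]
```

```bash

python3 -m jog '[[0,0,0,0,0,0.02,-0.3],[0,0,0,0,0,0.02,-0.3],[0,0,0,0,0,0.02,-0.3]]'; python3 -c "
from h import *
to(.5978,.0962,.0687,1.05)"
python3 -m jog '[[0,0,0,0,0,0.02,-0.3],[0,0,0,0,0,0.02,-0.3],[0,0,0,0,0,0.02,-0.3]]'; python3 -c "
from h import *
to(.5978,.0962,.0687,1.05)"
python3 -m jog '[[0,0,0,0,0,0.02,-0.3],[0,0,0,0,0,0.02,-0.3],[0,0,0,0,0,0.02,-0.3]]'; python3 -c "
from h import *
to(.5978,.0962,.0687,1.05)"
python3 -m jog '[[0,0,0,0,0,0.02,-0.3],[0,0,0,0,0,0.02,-0.3],[0,0,0,0,0,0.02,-0.3]]'; python3 -c "
from h import *
to(.5978,.0962,.0687,1.05)"
```

```text
time_s: 21.55
ee_pos: [0.5977, 0.0968, 0.0682]
eef_rot: [-3.139, 0.0, 1.118]
force: [-1.1, -0.5, 2.1]
grip_width: 0.0432
t 21.55 pos [0.5977 0.0968 0.0682] rot [-3.1392e+00  2.0000e-04  1.1179e+00] F [-1.1 -0.5  2.1] M [-0.15 -0.07 -0.06] w 0.0432 q6 0.552
shift [-0.0005, 0.0004, -0.0005] turn [-0.0015, 0.0002, 0.0432]
time_s: 21.85
ee_pos: [0.5977, 0.0968, 0.0682]
eef_rot: [-3.139, 0.0, 1.088]
force: [0.7, -1.4, 1.2]
grip_width: 0.0431
t 21.85 pos [0.5977 0.0968 0.0682] rot [-3.1393e+00  2.0000e-04  1.0876e+00] F [ 0.7 -1.4  1.2] M [-0.23 -0.12 -0.03] w 0.0431 q6 0.582
shift [-0.0005, 0.0003, -0.0005] turn [-0.0015, 0.0002, 0.024]
time_s: 22.15
ee_pos: [0.5977, 0.0967, 0.0682]
eef_rot: [-3.139, 0.0, 1.058]
force: [-0.4, -1.2, 0.9]
grip_width: 0.0431
t 22.15 pos [0.5977 0.0967 0.0682] rot [-3.1393e+00  3.0000e-04  1.0575e+00] F [-0.4 -1.2  0.9] M [-0.16 -0.16 -0.08] w 0.0431 q6 0.612
shift [-0.0004, 0.0003, -0.0005] turn [-0.0014, 0.0002, 0.0048]
time_s: 22.45
ee_pos: [0.5978, 0.0967, 0.0682]
eef_rot: [-3.14, 0.001, 1.028]
force: [0.1, -2.3, 1.1]
grip_width: 0.0429
t 22.45 pos [0.5978 0.0967 0.0682] rot [-3.1396e+00  7.0000e-04  1.0285e+00] F [ 0.1 -2.3  1.1] M [-0.32 -0.16  1.36] w 0.0429 q6 0.642
shift [-0.0004, 0.0003, -0.0005] turn [-0.0013, 0.0004, -0.0137]
```

The stop is sharp: Mz is about 0 at yaw 1.058, +0.32 at 1.048 (first pass) and +1.36 at 1.028, so bottom is at yaw ≈ 1.054. A quarter turn counterclockwise gives yaw 2.625.

```bash

python3 -m jog '[[0,0,0,0,0,-0.06,-0.3],[0,0,-0.0001,0,0,-0.12,-0.3],[0,0,-0.0002,0,0,-0.18,-0.3],[0,0,-0.0002,0,0,-0.24,-0.3],[0,0,-0.0003,0,0,-0.3,-0.3],[0,0,-0.0004,0,0,-0.36,-0.3],[0,0,-0.0004,0,0,-0.42,-0.3],[0,0,-0.0005,0,0,-0.48,-0.3],[0,0,-0.0005,0,0,-0.54,-0.3],[0,0,-0.0006,0,0,-0.6,-0.3],[0,0,-0.0006,0,0,-0.6,-0.3]]'; python3 -c "
from h import *
to(.5977,.0965,.0692,2.625)"
```

```text
time_s: 23.55
ee_pos: [0.5969, 0.0968, 0.0688]
eef_rot: [-3.138, -0.002, 1.975]
force: [-7.3, -0.2, 4.8]
grip_width: 0.0431
t 23.55 pos [0.5969 0.0968 0.0688] rot [-3.1379e+00 -2.4000e-03  1.9745e+00] F [-7.3 -0.2  4.8] M [-0.21  1.11  0.04] w 0.0431 q6 -0.305
shift [-0.0006, 0.0006, -0.0004] turn [-0.0018, -0.0023, -0.4141]
```

```bash

python3 -m jog '[[-0.0003,0.0003,0,-0.002,-0.002,-0.06,-0.3],[-0.0003,0.0003,-0.0001,-0.002,-0.002,-0.12,-0.3],[-0.0003,0.0003,-0.0002,-0.002,-0.002,-0.18,-0.3],[-0.0003,0.0003,-0.0002,-0.002,-0.002,-0.24,-0.3],[-0.0003,0.0003,-0.0003,-0.002,-0.002,-0.3,-0.3],[-0.0003,0.0003,-0.0004,-0.002,-0.002,-0.36,-0.3],[-0.0003,0.0003,-0.0004,-0.002,-0.002,-0.4141,-0.3],[-0.0003,0.0003,-0.0004,-0.002,-0.002,-0.4141,-0.3],[-0.0003,0.0003,-0.0004,-0.002,-0.002,-0.4141,-0.3]]'; python3 -c "
from h import *
to(.5977,.0965,.0692,2.625)
c=snap('wrist','w10.png'); snap('side','s10.png'); snap('top','t10.png')
im=c['image'][:,:,::-1]
cv2.imwrite('pics/c13.png',cv2.resize(im[255:365,265:375],None,fx=5,fy=5,interpolation=cv2.INTER_CUBIC))
"
```

```text
time_s: 24.45
ee_pos: [0.5964, 0.0964, 0.0691]
eef_rot: [-3.141, -0.002, 2.625]
force: [-7.2, -2.9, 6.0]
grip_width: 0.0429
t 24.45 pos [0.5964 0.0964 0.0691] rot [-3.1407e+00 -2.2000e-03  2.6253e+00] F [-7.2 -2.9  6. ] M [-0.61  1.28  0.08] w 0.0429 q6 -0.955
shift [-0.0011, 0.0007, -0.0001] turn [-0.0006, -0.0014, 0.0002]
```

View pics/c13.png

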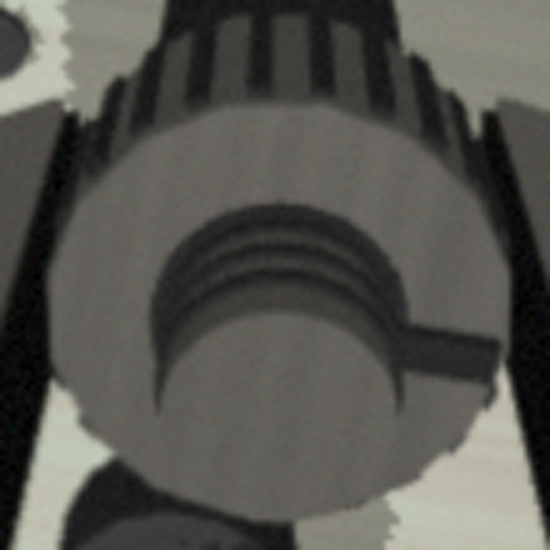

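View pics/w10.png

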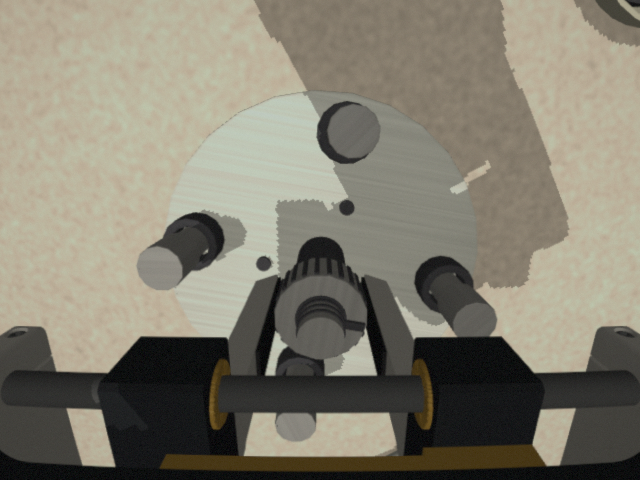

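View pics/s10.png

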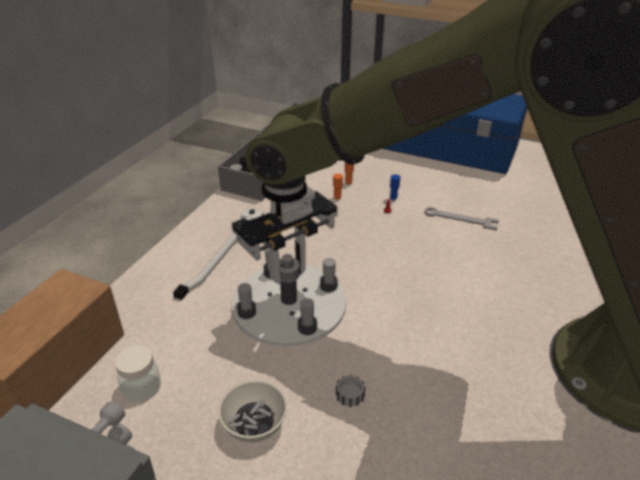

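View pics/t10.png

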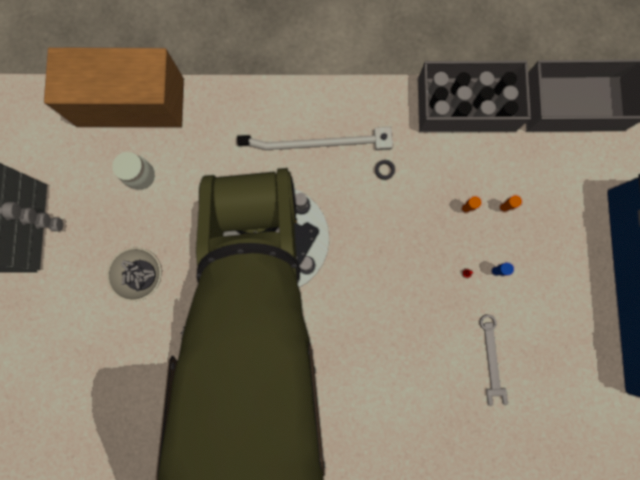

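```bash
python3 -c "
from h import *
c=load('s10.png'); im=c['image'][:,:,::-1]
b=cv2.resize(im[240:350,220:360],None,fx=5,fy=5,interpolation=cv2.INTER_CUBIC)
a=np.linspace(0,2*np.pi,40)
for x,y in [(.5432,.032),(.663,.042),(.6525,.161),(.5327,.151)]:
    p=(w2pix(c,np.c_[x+.0125*np.cos(a),y+.0125*np.sin(a),0*a+.076])-[220,240]+.5)*5-.5; cv2.polylines(b,[np.round(p).astype(int)],True,(0,255,0),1)
cv2.imwrite('pics/c14.png',b)
c=load('w7.png'); im=c['image'][:,:,::-1]
b=cv2.resize(im[100:340,200:450],None,fx=3,fy=2.4*1.25,interpolation=cv2.INTER_CUBIC)[:,:]
b=cv2.resize(im[120:310,220:440],None,fx=3,fy=3,interpolation=cv2.INTER_CUBIC)
for x,y in [(.5432,.032),(.663,.042),(.6525,.161),(.5327,.151)]:
    p=(w2pix(c,np.c_[x+.0125*np.cos(a),y+.0125*np.sin(a),0*a+.076])-[220,120]+.5)*3-.5; cv2.polylines(b,[np.round(p).astype(int)],True,(0,255,0),1)
cv2.imwrite('pics/c15.png',b)
to(.5977,.0965,.0692,2.625)
"
```

```text
t 24.6 pos [0.5964 0.0964 0.0692] rot [-3.1407e+00 -2.1000e-03  2.6251e+00] F [-7.  -2.8  5.8] M [-0.64  1.2   0.09] w 0.0433 q6 -0.955
shift [-0.001, 0.0007, -0.0] turn [-0.0006, -0.0014, 0.0001]
```

View pics/c14.png

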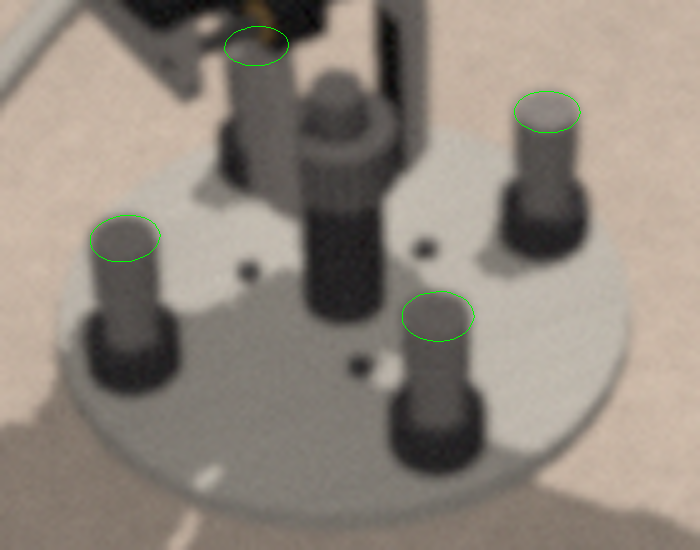

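View pics/c15.png

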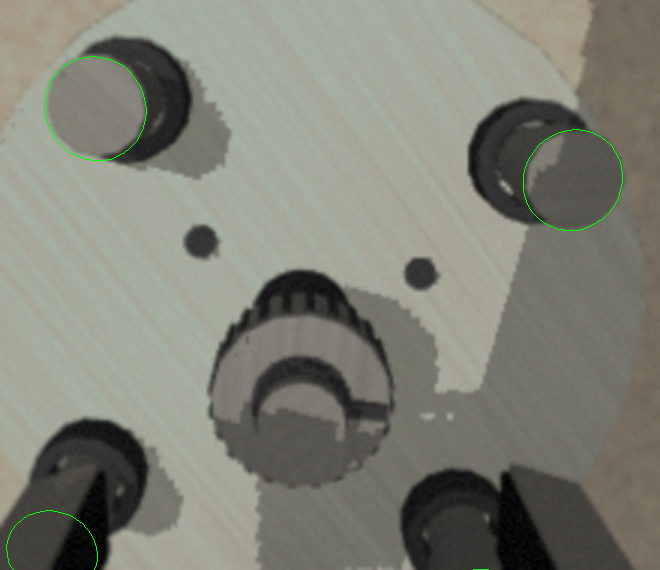

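Every top I can see sits at the 76 mm level, all four drifts stand upright, and the nut is still gripped a quarter turn off its stop. Handing in.

```bash
python3 -c "
from h import *
print(ctrl.hand_in())"
```

```text
the job is handed in; nothing more can be done
None
```

The job is handed in at about 24.6 s: both spare drifts are in the sockets, and the nut is backed off a quarter turn and still gripped.

- **Drifts:** I stood the two spares in the empty sockets on the right. Each was lowered to within about 0.5 mm of the plate and let go there. The last pictures show all four upright, with the tops I could see matching the 76 mm level. A finger partly hid the far-right one.
- **Nut:** I screwed it clockwise by about 2.5 rad until the stop. I then re-approached the stop slowly at 60 N grip. The moment rose from about 0 to 1.36 N m within 0.03 rad, which puts the stop at tool yaw 1.054. I turned back to 2.625, a quarter turn.
- **Last reading:** yaw was 2.625 at hand-in, with 60 N grip force commanded, an opening of 43 mm, and under 10 N on the wrist.
- **Checks that disagreed:** the rib showed no slip over the first 81°. At the first touch of the stop (40 N grip) it suggested a possible slip of about 5°. I took the stop angle from the second approach, where the rib agreed to about 1–2°, so the quarter turn could be off by that much. The sign of the friction moment did not match what I expected.
- **Other things on the desk:** those I could see in the last top and side pictures look unmoved.

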